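# Prime and start the pump of the bottle

## Task

Start the pump that has the tall capped bottle in its tray: press its round priming key down lightly with the fingertips, keep it down for at least two seconds and let it come up, then press down the raised end of its long rocker switch (the end towards the bottle) so that it tips fully over, and withdraw. Leave the rocker as it is until the key has come up, do not touch the other two pumps, and do not shift or lift anything standing on the trays, the pumps or the bench.

Things in the scene. Friction and masses are not known exactly. Their poses are not given: they have to be found in the camera images.
- pump_a: the pump to start, with the tall bottle in its tray: white tray 260 x 180 x 18 mm (x by y) with a white housing 150 x 130 mm, top 96 mm above the bench, a blue pump head on the housing's far side. Fixed. Origin: centre of the tray's underside; x from housing to pump head and vessel, away from the robot; y left, z up. The housing spans x -120 to 30 mm. Key and rocker on top, grey
- pump_b: another pump, built just like pump_a, with the open beaker in its tray; must not be touched
- pump_c: another pump, built just like pump_a, with the low jar in its tray; must not be touched
- prime_a (a joint): pump_a's round priming key: how far it is pressed down, m, 0 = up, 0.007 = fully down. A spring lifts it when let go: 1.2 N to begin, 4 N at the stop. It counts as down from 0.004
- prime_a_top (a point): centre of the top face of the round priming key (28 mm across, at x -45, y -35 mm in pump_a's frame) when up, 112 mm above the bench; a collar around it, 38 mm across, has its top at 102 mm
- rocker_a (a joint): pump_a's rocker switch: angle, rad, 0 = off (the far end, towards the pump head and the bottle, is raised), 0.36 = fully on (the far end is down, the near end raised). It stays where it is left (stiff, 0.03 N m) and counts as on from 0.27
- rocker_a_raised (a point): point to press on the rocker (56 mm along pump_a's x, 30 mm wide, pivot at x -45, y 35 mm): on its top face when off, 20 mm from the pivot towards the raised far end, 117 mm above the bench (113 mm over the pivot). Fixed in pump_a, does not move with the rocker. When fully on, the face here is at 109 mm and slopes down away from the robot
- prime_b (a joint): pump_b's priming key, 0 = up; leave alone
- rocker_b (a joint): pump_b's rocker switch, 0 = off; leave alone
- prime_c (a joint): pump_c's priming key, 0 = up; leave alone
- rocker_c (a joint): pump_c's rocker switch, 0 = off; leave alone
- bottle: the tall amber glass bottle with a white cap, 52 mm across, 125 mm high, standing in pump_a's tray; origin at the centre of its underside. Must not be shifted
- beaker: an open glass beaker, 68 mm across, 75 mm high, standing in pump_b's tray; origin at the centre of its underside. Must not be shifted
- jar: a low capped glass jar, 58 mm across, 55 mm high, standing in pump_c's tray; origin at the centre of its underside. Must not be shifted
- vial_a: a small capped vial, 25 mm across, 42 mm high, standing on top of pump_a's housing along its near edge (towards the robot), about 55 mm nearer than the key and the rocker's pivot; origin at the centre of its underside. Must not be shifted
- vial_b: the same vial on top of pump_b's housing. Must not be shifted
- weight: a small steel weight, 26 mm across, 36 mm high, standing on top of pump_c's housing. Must not be shifted
- wrench: a 150 mm wrench lying flat on the bench to the left of the pumps; origin at the middle of its underside. Must not be shifted
- spare: a spare capped bottle of clear glass, 60 mm across, 90 mm high, standing on the bench to the right of the pumps, in no tray; origin at the centre of its underside. Must not be shifted

How it is judged:
On the way, in this order (a step that is already met when the one before it is completed fails the run):
1. the priming key of the bottle's pump is held down for two seconds, its rocker still off (value of joint prime_a above 0.004 m and value of joint rocker_a below 0.08 rad), for 2 s.
2. the priming key is up again, the rocker still off (value of joint prime_a below 0.001 m and value of joint rocker_a below 0.08 rad), for 0.1 s.
3. the rocker is tipped to on, the priming key staying up (value of joint rocker_a above 0.27 rad and value of joint prime_a below 0.001 m), for 0.1 s.
At the end, for the whole second after the job is handed in: The bottle's pump has its rocker on (at least 0.27 of 0.36 rad) and its priming key up (within 1 mm); the other pumps' keys are up and their rockers off; every loose thing stands or lies at rest within 10 mm of where it was, tilted less than 0.2 rad (all of step 3 and value of joint each of prime_b, prime_c below 0.0015 m and value of joint each of rocker_b, rocker_c below 0.06 rad and distance of each of bottle, beaker, jar, vial_a, vial_b, weight, wrench, spare from where it was at the start of the episode below 0.01 m and angle between each of bottle, beaker, jar, vial_a, vial_b, weight, wrench, spare's own z axis and vertical below 0.2 rad and linear speed of each of bottle, beaker, jar, vial_a, vial_b, weight, wrench, spare below 0.02 m/s); the robot touches nothing.
It fails at once if another pump is touched (contact force between any of the fingers, the arm and pump_b above 0.5 N or contact force between any of the fingers, the arm and pump_c above 0.5 N).
It fails at once if the pump is pressed hard (over 30 N) (contact force between any of the fingers, the arm and pump_a above 30 N).
It fails at once if the rocker is worked while the priming key is down (value of joint prime_a above 0.003 m and value of joint rocker_a above 0.1 rad).
It fails at once if a loose thing is shifted (10 mm), lifted or tipped (0.2 rad) (not (distance of each of bottle, beaker, jar, vial_a, vial_b, weight, wrench, spare from where it was at the start of the episode below 0.01 m and angle between each of bottle, beaker, jar, vial_a, vial_b, weight, wrench, spare's own z axis and vertical below 0.2 rad)).
It also fails if it takes over 38 s, if anything falls off the work surface, if the arm or the gripper's body presses on something with over 40 N, if the wrist force passes 120 N, or if a joint passes its speed limit or range.

## Robot

A 6-joint arm with a two-finger parallel gripper is mounted at the origin on the work surface. World frame = base frame: x ahead of the robot, y to its left, z up, the work surface at z = 0. Lengths are in m, angles in rad, forces in N, time in s.
With the tool pointing down it reaches from about 0.35 to 0.775 m from the base axis. Payload 5.5 kg.
Tool frame: the origin (TCP) lies at the very end of the fingers, on their centre line; the grasp point (between the pads) lies 19 mm behind it; z points along the fingers, y is the line along which they close (so a half turn about z gives the same grasp; the last joint's range is limited). The gripper opens to 85 mm and grips with 20 to 120 N. Pads are 22 mm wide; open, the fingers measure 114 mm over their backs; the gripper's body (76 mm by 85 mm) begins 54 mm behind the grasp point. The pads swing forward as they close: fully open they stand 13 mm farther back than shut.
Start: joints at [-1.452, 0.313, 0.046, 1.304, 0, 1.431], TCP at [0.147, -0.556, 0.192] pointing down, gripper open.
Joint ranges: [-2.76, 2.76], [-0.86, 1.69], [-1.03, 1.26], [-2.2, 2.34], [-1.47, 1.5], [-3.14, 3.14]. Speed limits (rad/s): [2.57, 2.57, 3.14, 3.14, 3.14, 3.14].

## Interface

Orientations are given as a unit quaternion [w, x, y, z].
In Python, from workcell import get_state, read_camera, calibration, hand_in gives the robot as it stands.
- The arm moves only by the tool drive_tool, never from a script. Its argument "deltas" is a list that holds one entry, the list of rows, each a list of 7 numbers: the closure in counts, from 0 (fully open) to 255 (shut), then the shift along the tool's x, y, z in m, then the turn, a rotation vector about the tool's x, y, z in degrees. A call has 1 to 12 rows; each row is the pose to reach, as a shift and turn from the pose commanded when the call began, along the tool's axes at that moment; what a row does not reach only later rows make up. A row lasts 1/8 s, in which the tool goes at most 62.5 mm and 10.7 degrees, less where a joint would pass 70% of its speed; a pose out of reach is approached as far as the arm can. A call with a gripper value outside its range is refused whole. The fingers move at their own pace and stop on an object; "newtons" is the grip in N (left out, the last holds). Time passes only in rows, so rows that repeat a pose let the fingers close. It gives the time, the measured TCP pose, the force, the opening and the grip force at its end, in the units of the state.
- get_state(): the state, without advancing time (a new reading comes with each control period).
- read_camera(name): name is "scene" or "side" or "wrist"; returns (picture, depth): 384x512x3 uint8, red, green, blue; 384x512 float32, m along the optical axis (not along the pixel's ray), 0 where there is no reading.
- calibration(name): a dict with "mtx" (3x3 intrinsics, pixels), "world_from_camera" (4x4, takes a point from camera to world coordinates). Camera axes: x right, y up, looking along -z (the intrinsics and any distortion apply to the point x, -y, -z); pixel columns grow to the right and rows downward; lengths in m; the calibration is good to about 2 mm. A picture is of the moment at which its call begins: read the wrist's pose just before it. calibration takes no time and is no camera call; for the wrist camera it gives the pose at the moment of the call.
- hand_in(): hands the job in; it is judged then, once.
The state is a dict: "clock": time; "joint_pos": joint angles; "qvel": joint speeds; "tau": joint torques, N m; "tcp_pos": TCP position; "orientation": TCP orientation; "wrist_force": force on the tool from outside, world axes, zero at the start; "ft_torque": the same for the moment, N m; "finger_gap": finger opening in m; "grip_force": force on a finger pad.
Only numpy, scipy, OpenCV 4.12 (cv2) and the standard library are available. Lean on these libraries where they do the work, as an engineer would, in place of code of your own. Each camera call takes 0.05 s, during which the arm holds its last target. There are 200 camera calls.

## Working session

There is one attempt and no reset: what is moved stays moved. The work goes in short steps, Python scripts to look and compute and a tool call to move; the robot and the scene stay as the last step left them, time stands still between calls to the robot, and variables do not carry over. Pictures are saved under pics/ and viewed, at most 10 in all, crops included, and the job is handed in when it is done.

Besides the shell and the picture viewer there is one more tool, called after "Call:" as name(argument=value, ...) on one line, values as JSON. drive_tool: Moves the arm, as the interface text tells. Its arguments: {"type":"object","properties":{"deltas":{"type":"array","items":{"type":"array","items":{"type":"array","items":{"type":"number"}}}},"newtons":{"type":"number"}},"required":["deltas"]}

```bash
mkdir -p pics
python3 - <<'E'
from workcell import *
import cv2,numpy as np
s=get_state();print(s['clock'],s['tcp_pos'],s['orientation'],s['finger_gap'])
for n in('scene','side'):
    p,d=read_camera(n);c=calibration(n);np.savez(f'{n}.npz',p=p,d=d,m=c['mtx'],T=c['world_from_camera'])
    print(n,{k:(np.round(v,3).tolist() if not isinstance(v,str) else v) for k,v in c.items()})
    cv2.imwrite(f'pics/{n}.png',cv2.resize(p[...,::-1],(800,600)))
E
```

```text
0.0 [ 0.14708294 -0.55525285  0.19140133] [-9.26403362e-04  9.91636390e-01  1.29059723e-01  2.32502490e-05] 0.08545237966147733
scene {'mtx': [[455.021, 0.0, 250.075], [0.0, 455.021, 189.901], [0.0, 0.0, 1.0]], 'world_from_camera': [[0.006, -0.644, 0.765, 1.637], [1.0, 0.005, -0.004, 0.008], [-0.001, 0.765, 0.644, 1.015], [0.0, 0.0, 0.0, 1.0]]}
side {'mtx': [[423.369, 0.0, 260.588], [0.0, 423.369, 186.388], [0.0, 0.0, 1.0]], 'world_from_camera': [[-0.873, 0.299, -0.386, 0.135], [-0.487, -0.568, 0.663, 0.785], [-0.021, 0.767, 0.642, 0.855], [0.0, 0.0, 0.0, 1.0]]}
```

View pics/scene.png

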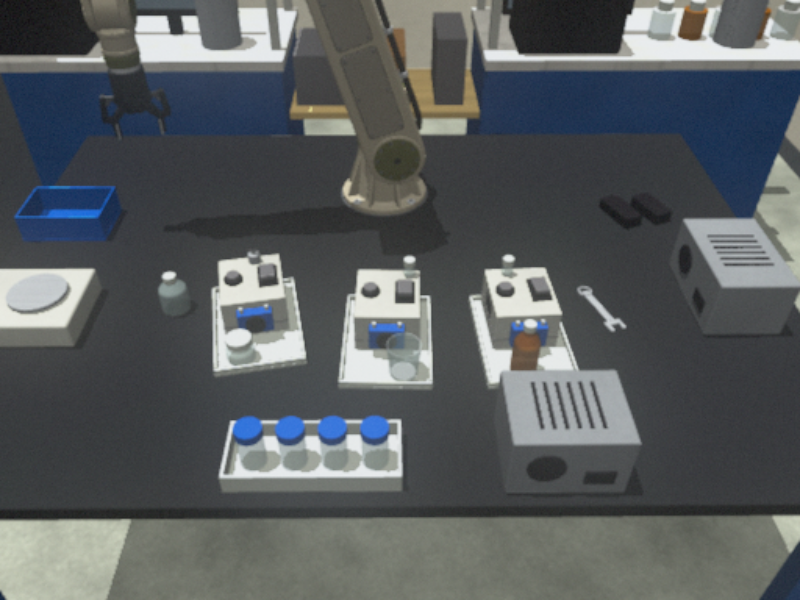

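View pics/side.png

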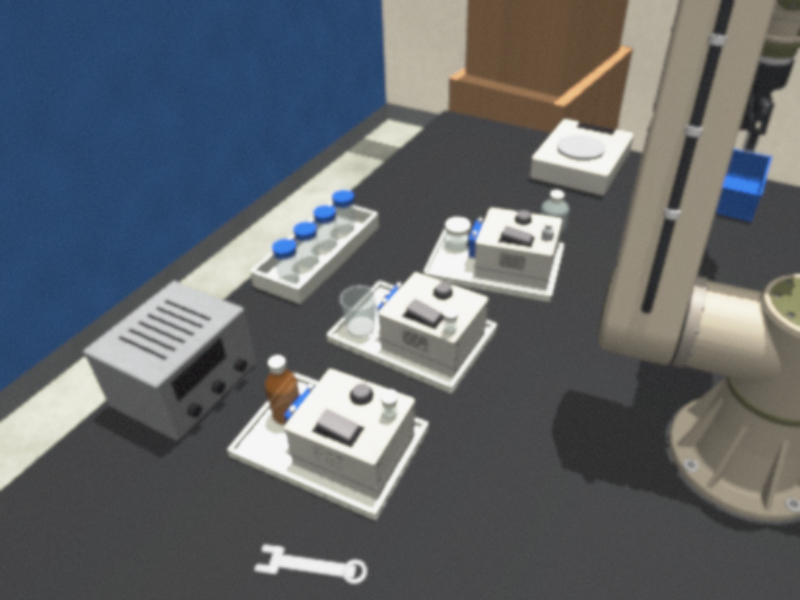

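The target pump is on the right in the scene view (800x600): key about (505,289), rocker (540,288), vial (508,263), bottle (527,345). In the side view: key (361,394), rocker (339,427), vial (389,407). Now I'll measure from both views.

```bash
cat > h.py <<'E'
import numpy as np,cv2
def load(n):
    z=np.load(n+'.npz');return z['p'],z['d'],z['m'],z['T']
def ray(m,T,uv,z):
    uv=np.atleast_2d(uv).astype(float)
    r=np.c_[(uv[:,0]-m[0,2])/m[0,0],-(uv[:,1]-m[1,2])/m[1,1],-np.ones(len(uv))]@T[:3,:3].T
    return T[:3,3]+r*((z-T[2,3])/r[:,2])[:,None]
def cloud(d,m,T):
    v,u=np.mgrid[:d.shape[0],:d.shape[1]]
    c=np.stack([(u-m[0,2])/m[0,0]*d,-(v-m[1,2])/m[1,1]*d,-d],-1)
    return c@T[:3,:3].T+T[:3,3]
E
python3 - <<'E'
from h import *
k=512/800
roi={'scene':(465,235,595,390),'side':(215,340,435,520)}
seeds={'scene':dict(key=(505,289),rock=(540,288)),'side':dict(key=(361,394),rock=(339,427))}
for n in roi:
    p,d,m,T=load(n);P=cloud(d,m,T);x0,y0,x1,y1=[int(a*k) for a in roi[n]]
    R=np.zeros(d.shape,bool);R[y0:y1,x0:x1]=1
    top=R&(d>0)&(abs(P[...,2]-.096)<.006)
    g=p.max(-1)
    if 1:
        q=P[top];print(n,'top z',np.median(q[:,2]),'n',len(q))
        r=cv2.minAreaRect((q[:,:2]*1000).astype(np.float32));print(' rect mm',r)
    for nm,s in seeds[n].items():
        s=np.array(s)*k
        mask=((g<130)&R).astype(np.uint8)
        nl,lab,st,ce=cv2.connectedComponentsWithStats(mask,connectivity=4)
        l=lab[int(s[1])-2:int(s[1])+3,int(s[0])-2:int(s[0])+3];l=l[l>0]
        if len(l)==0: print(nm,'none');continue
        l=np.bincount(l).argmax()
        zz=.112
        q=P[(lab==l)&(d>0)]
        print(' ',nm,'area',st[l],'cent',ce[l],'ray',ray(m,T,ce[l],zz).round(4),'z pct',np.percentile(q[:,2],[5,50,90]).round(4),'highmean',q[q[:,2]>.106].mean(0).round(4),(q[:,2]>.106).sum())
    x,y,a,b=x0,y0,x1,y1
    cv2.imwrite(f'pics/{n}_c.png',cv2.resize(p[y:b,x:a,::-1],None,fx=5,fy=5,interpolation=2))
E
```

```text
scene top z 0.09804320893785168 n 1140
 rect mm ((621.7409057617188, 275.38897705078125), (140.82701110839844, 349.0400695800781), 88.18506622314453)
  key area [318 183  11   7  56] cent [322.89285714 186.32142857] ray [[0.5499 0.2403 0.112 ]] z pct [0.0993 0.1045 0.1118] highmean [0.5424 0.2443 0.1098] 21
  rock area [337 179  16  14 111] cent [344.18018018 186.81081081] ray [[0.5527 0.306  0.112 ]] z pct [0.0975 0.1012 0.1159] highmean [0.5478 0.3107 0.1143] 31
side top z 0.09474811421580565 n 2474
 rect mm ((623.5677490234375, 286.82861328125), (334.35302734375, 131.47674560546875), 2.7379162311553955)
  key area [224 250  15   9  76] cent [230.85526316 254.71052632] ray [[0.5233 0.2623 0.112 ]] z pct [0.0986 0.1019 0.1071] highmean [0.5282 0.255  0.1079] 15
rock none
```

View pics/side_c.png

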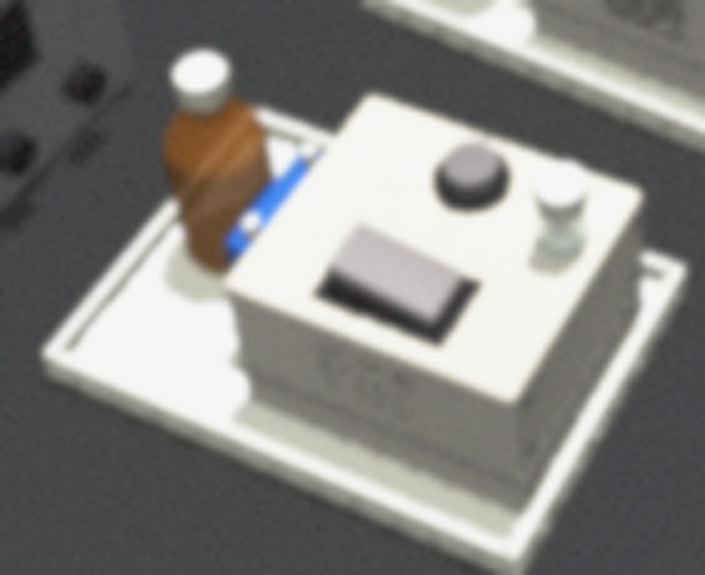

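View pics/scene_c.png

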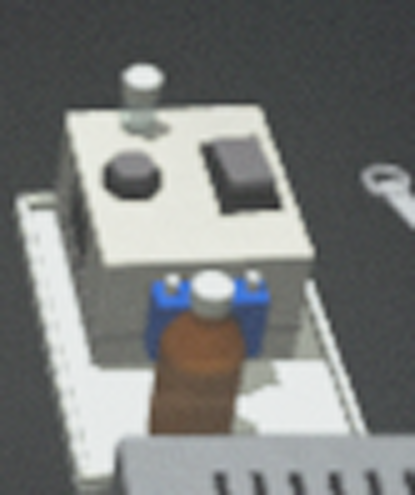

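The side crop shows the housing-top corners at (372,93), (642,192), (515,402) and (230,287), and the key-top centre at about (475,165). In the scene crop the corners are (66,113), (262,106), (314,258) and (103,262), with the key top at (132,163). I'll cast these rays and fit the known 150x130 rectangle.

```bash
cat > fit.py <<'E'
from h import *
from scipy.spatial.transform import Rotation as Ro
# order: near-right, near-left, far-left, far-right in pump frame
L=np.array([[-.12,-.065],[-.12,.065],[.03,.065],[.03,-.065]])
C={'scene':((297,150),[(66,113),(262,106),(314,258),(103,262)],(132,163),[(143,75)]),
   'side':((137,217),[(642,192),(515,402),(230,287),(372,93)],(475,165),[(560,180)])}
al=[]
for n,(o,cs,key,vial) in C.items():
    p,d,m,T=load(n);f=lambda a:np.array(o)+(np.atleast_2d(a)+.5)/5-.5
    W=ray(m,T,f(cs),.096)[:,:2];print(n,'sides',np.linalg.norm(W-np.roll(W,-1,0),axis=1).round(4))
    A=L-L.mean(0);B=W-W.mean(0);th=np.arctan2((A[:,0]*B[:,1]-A[:,1]*B[:,0]).sum(),(A*B).sum())
    R=np.array([[np.cos(th),-np.sin(th)],[np.sin(th),np.cos(th)]]);t=W.mean(0)-R@L.mean(0)
    print(' origin',t.round(4),'yaw',np.degrees(th).round(2),'res',np.linalg.norm(W-(L@R.T+t),axis=1).round(4))
    for nm,q in dict(key=(-.045,-.035),rk=(-.025,.035),piv=(-.045,.035)).items(): print('  ',nm,(R@q+t).round(4))
    print('  key by ray',ray(m,T,f(key),.112).round(4),'vial cap',ray(m,T,f(vial),.138).round(4))
E
python3 fit.py
```

```text
scene sides [0.1302 0.1512 0.1289 0.1475]
 origin [0.574  0.2806] yaw 2.24 res [0.0011 0.0004 0.0009 0.0017]
   key [0.5304 0.2438]
   rk [0.5477 0.3146]
   piv [0.5277 0.3138]
  key by ray [[0.5296 0.2432 0.112 ]] vial cap [[0.4724 0.255  0.138 ]]
side sides [0.1283 0.1454 0.13   0.1481]
 origin [0.5745 0.2847] yaw 3.58 res [0.0024 0.0014 0.0032 0.0007]
   key [0.5318 0.247 ]
   rk [0.5474 0.3181]
   piv [0.5274 0.3168]
  key by ray [[0.5301 0.2484 0.112 ]] vial cap [[0.4781 0.2567 0.138 ]]
```

Call:
drive_tool(deltas=[[[255, 0.02, -0.023, -0.03, 0, 0, 0], [255, 0.055, -0.065, -0.06, 0, 0, 0], [255, 0.094, -0.11, -0.06, 0, 0, 2], [255, 0.133, -0.156, -0.06, 0, 0, 4], [255, 0.172, -0.202, -0.06, 0, 0, 6], [255, 0.211, -0.248, -0.06, 0, 0, 8], [255, 0.25, -0.294, -0.06, 0, 0, 10], [255, 0.289, -0.34, -0.06, 0, 0, 12], [255, 0.328, -0.386, -0.06, 0, 0, 12], [255, 0.367, -0.432, -0.06, 0, 0, 12], [255, 0.406, -0.478, -0.06, 0, 0, 12], [255, 0.43, -0.506, -0.06, 0, 0, 12]]], newtons=20)

```text
clock: 1.6
tcp_pos: [0.4337, 0.0459, 0.2519]
orientation: [-0.0, 1.0, 0.026, -0.0]
wrist_force: [-0.4, -0.6, 0.3]
finger_gap: 0.0003
grip_force: 0.0
```

Call:
drive_tool(deltas=[[[255, 0.025, -0.045, 0, 0, 0, 0], [255, 0.053, -0.097, 0.01, 0, 0, 0], [255, 0.08, -0.146, 0.02, 0, 0, 0], [255, 0.1, -0.183, 0.03, 0, 0, 0], [255, 0.107, -0.195, 0.03, 0, 0, 0], [255, 0.107, -0.195, 0.03, 0, 0, 0], [255, 0.107, -0.195, 0.03, 0, 0, 0], [255, 0.107, -0.195, 0.03, 0, 0, 0]]])

```text
clock: 2.6
tcp_pos: [0.5398, 0.1782, 0.2228]
orientation: [-0.025, 0.997, 0.074, -0.003]
wrist_force: [-0.3, -0.5, -0.2]
finger_gap: -0.0001
grip_force: 0.0
```

Run:
```python
from workcell import *
import cv2,numpy as np
s=get_state();print(s['clock'],s['tcp_pos'],s['orientation'],s['wrist_force'])
for n in('wrist','scene'):
    c=calibration(n);p,d=read_camera(n);np.savez(f'{n}2.npz',p=p,d=d,m=c['mtx'],T=c['world_from_camera'])
    print(np.round(c['world_from_camera'],3).tolist())
    if n=='wrist':cv2.imwrite(f'pics/{n}2.png',cv2.resize(p[...,::-1],(800,600)))
```

```text
2.6 [0.53980871 0.17818482 0.22283032] [-0.0247667   0.99693452  0.07416223 -0.00285147] [-0.33708522 -0.50220874 -0.15045867]
[[0.148, 0.933, 0.327, 0.624], [-0.988, 0.155, 0.003, 0.181], [-0.048, -0.324, 0.945, 0.405], [0.0, 0.0, 0.0, 1.0]]
[[0.006, -0.644, 0.765, 1.637], [1.0, 0.005, -0.004, 0.008], [-0.001, 0.765, 0.644, 1.015], [0.0, 0.0, 0.0, 1.0]]
```

View pics/wrist2.png

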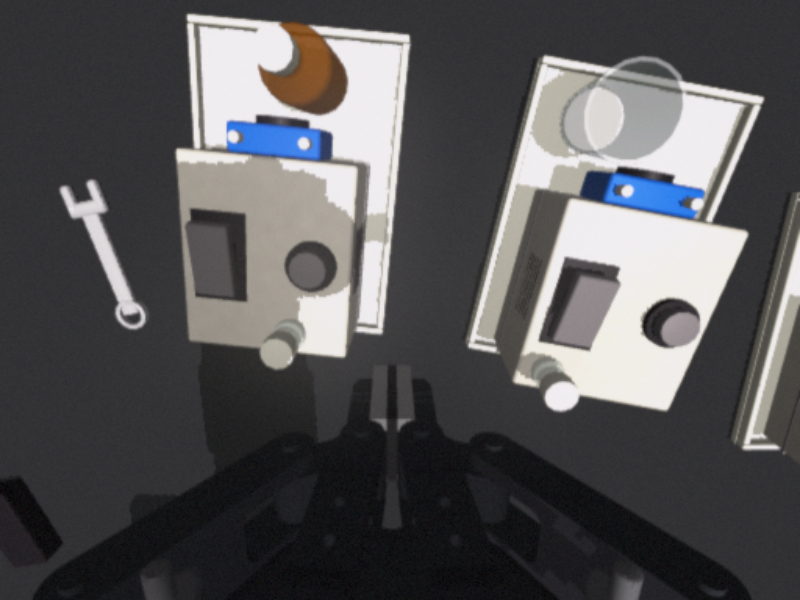

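The wrist view shows pump_a, with its key at (310,266), rocker (215,255), vial (278,350) and bottle at the top. The arm stopped short (TCP y 0.178) and tilted, so I'll check the joints and refine the measurement.

Run:
```python
from workcell import *
from h import *
s=get_state();print(s['joint_pos'],s['qvel'],s['clock'])
p,d,m,T=load('wrist2');k=.64
f=lambda a:np.array(a,float)*k-.2
# corners: near-right, near-left, far-left, far-right
L=np.array([[-.12,-.065],[-.12,.065],[.03,.065],[.03,-.065]])
W=ray(m,T,f([(346,356),(189,341),(177,150),(358,163)]),.096)[:,:2];print(np.linalg.norm(W-np.roll(W,-1,0),axis=1).round(4))
A=L-L.mean(0);B=W-W.mean(0);th=np.arctan2((A[:,0]*B[:,1]-A[:,1]*B[:,0]).sum(),(A*B).sum())
R=np.array([[np.cos(th),-np.sin(th)],[np.sin(th),np.cos(th)]]);t=W.mean(0)-R@L.mean(0)
print(t,np.degrees(th),np.linalg.norm(W-(L@R.T+t),axis=1))
for q in((-.045,-.035),(-.025,.035),(-.045,.035)): print((R@q+t).round(4))
print(ray(m,T,f([(309,264)]),.112),ray(m,T,f([(278,350)]),.138))
```

```text
[0.14752518 0.29099322 0.08878684 1.37047364 0.04984839 3.14063278] [-0.00104866 -0.00084435 -0.00108133 -0.00268563 -0.00176234  0.00038057] 2.7
[0.1289 0.1476 0.1277 0.1494]
[0.57781825 0.28034301] 3.556487485205964 [0.00160859 0.00044152 0.00265531 0.0006716 ]
[0.5351 0.2426]
[0.5507 0.3137]
[0.5307 0.3125]
[[0.53929589 0.24234107 0.112     ]] [[0.48127584 0.2533414  0.138     ]]
```

Call:
drive_tool(deltas=[[[255, 0, 0, 0, 0, 0, -10], [255, 0, 0, 0, 0, 0, -20], [255, 0, 0, 0, 0, 0, -30], [255, 0, 0, 0, 0, 0, -32], [255, 0, 0, 0, 0, 0, -32], [255, 0, 0, 0, 0, 0, -32]]])

```text
clock: 3.45
tcp_pos: [0.5401, 0.1783, 0.2224]
orientation: [-0.025, 0.938, 0.345, 0.004]
wrist_force: [0.1, -0.5, -0.1]
finger_gap: -0.0002
grip_force: 0.0
```

Run:
```python
from workcell import *
import numpy as np
from scipy.spatial.transform import Rotation as R
s=get_state();q=s['orientation'];M=R.from_quat([*q[1:],q[0]]).as_matrix()
print(s['tcp_pos'],M.round(3),s['joint_pos'],s['wrist_force'])
D=M@np.diag([1,1,1])
for t in((.5325,.2445,.135),(.5488,.3155,.135)): print((M.T@(np.array(t)-s['tcp_pos'])).round(4))
z=M[:,2];print('tilt fix rotvec tool deg',np.degrees(M.T@np.cross(z,[0,0,-1])))
```

```text
[0.540053   0.17825317 0.22243704] [[ 0.761  0.648 -0.01 ]
 [ 0.648 -0.76   0.049]
 [ 0.024 -0.044 -0.999]] [0.1475812  0.29188682 0.08899825 1.3702316  0.0498521  2.58370574] [ 0.09652913 -0.45343707 -0.05330554]
[ 0.035  -0.0515  0.0906]
[ 0.0934 -0.0949  0.094 ]
tilt fix rotvec tool deg [-2.49270480e+00 -1.39852955e+00  2.96266437e-19]
```

Call:
drive_tool(deltas=[[[255, 0.018, -0.025, 0.0, -1.2, -0.7, 0], [255, 0.033, -0.049, 0.0, -2.5, -1.4, 0], [255, 0.034, -0.05, 0.04, -2.5, -1.4, 0], [255, 0.035, -0.0515, 0.075, -2.5, -1.4, 0], [255, 0.035, -0.0515, 0.0906, -2.5, -1.4, 0], [255, 0.035, -0.0515, 0.0906, -2.5, -1.4, 0], [255, 0.035, -0.0515, 0.0906, -2.5, -1.4, 0]]])

```text
clock: 4.32
tcp_pos: [0.5334, 0.2446, 0.1364]
orientation: [0.0, 0.938, 0.346, 0.001]
wrist_force: [1.4, -0.2, 0.6]
finger_gap: 0.0001
grip_force: 0.0
```

Run:
```python
from workcell import *
import numpy as np,cv2
from scipy.spatial.transform import Rotation as R
s=get_state();q=s['orientation'];M=R.from_quat([*q[1:],q[0]]).as_matrix()
print(s['tcp_pos'],M.round(3),s['joint_pos'])
for t in((.5325,.2445,.113),): print((M.T@(np.array(t)-s['tcp_pos'])).round(4))
p,_=read_camera('side');a=p[205:305,150:300,::-1]
p,_=read_camera('scene');b=p[120:220,270:420,::-1]
cv2.imwrite('pics/c3.png',cv2.resize(np.hstack([a,b]),None,fx=2.66,fy=2.66,interpolation=2))
```

```text
[0.53341111 0.24459819 0.13643931] [[ 0.761  0.649  0.002]
 [ 0.649 -0.761  0.001]
 [ 0.002  0.001 -1.   ]] [ 2.93267927e-01  3.54839042e-01 -3.26569245e-02  1.18111143e+00
 -1.31917235e-04  2.72834423e+00]
[-0.0008 -0.0005  0.0234]
```

View pics/c3.png

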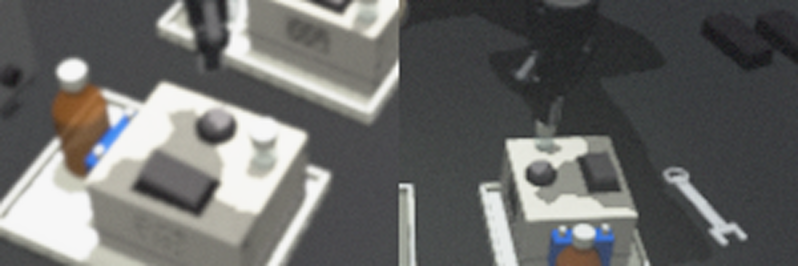

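The fingertips look farther from the key in both views than the reported TCP implies. I'll project the TCP into both images and compare.

Run:
```python
from workcell import *
from h import *
s=get_state();print(s['clock'],s['tcp_pos'],s['joint_pos'])
out=[]
for n,(x0,y0) in dict(side=(150,170),scene=(260,90)).items():
    c=calibration(n);m,T=np.array(c['mtx']),np.array(c['world_from_camera']);p,d=read_camera(n);im=p[...,::-1].copy()
    np.savez(n+'3.npz',p=p,d=d,m=m,T=T)
    a=cv2.resize(im[y0:y0+140,x0:x0+140],None,fx=2.85*1,fy=2.85,interpolation=2)
    for P,col in ((s['tcp_pos'],(0,0,255)),((.5325,.2445,.112),(0,255,0))):
        q=np.linalg.inv(T)@np.r_[P,1];u=m[0,0]*q[0]/-q[2]+m[0,2];v=m[1,1]*-q[1]/-q[2]+m[1,2]
        print(n,col,u,v);cv2.drawMarker(a,(int((u-x0)*2.85),int((v-y0)*2.85)),col,0,12)
    out.append(a)
cv2.imwrite('pics/c4.png',np.hstack(out))
```

```text
4.425 [0.53357499 0.24465721 0.13659178] [ 2.93283042e-01  3.54541710e-01 -3.27088551e-02  1.18074298e+00
 -1.30901237e-04  2.72831782e+00]
side (0, 0, 255) 230.46930389933465 240.8035887170031
side (0, 255, 0) 231.59775811849346 248.12741212700354
scene (0, 0, 255) 324.4482353634601 176.85327904378488
scene (0, 255, 0) 323.53379034158286 182.77855433604745
```

View pics/c4.png

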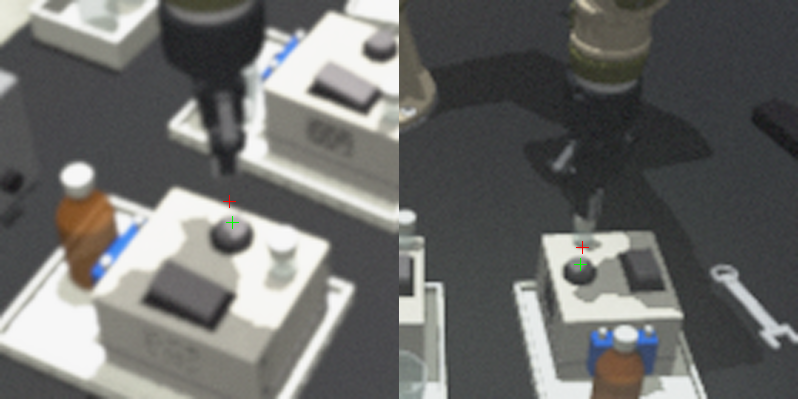

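Run:
```python
from h import *
for n in('side3','scene3','wrist2'):
    p,d,m,T=load(n);P=cloud(d,m,T)
    t=np.array([.5335,.2446]) if n!='wrist2' else np.array([.54,.178])
    z0=.122 if n!='wrist2' else .17
    k=(d>0)&(np.hypot(P[...,0]-t[0],P[...,1]-t[1])<.035)&(P[...,2]>z0)&(P[...,2]<.4)
    q=P[k];o=np.argsort(q[:,2]);print(n,k.sum());print(q[o][:12].round(3).tolist());print(q[o][::max(1,len(q)//10)].round(3).tolist())
```

```text
side3 407
[[0.534, 0.254, 0.174], [0.523, 0.246, 0.175], [0.525, 0.247, 0.176], [0.534, 0.257, 0.177], [0.522, 0.244, 0.177], [0.535, 0.255, 0.178], [0.523, 0.246, 0.178], [0.524, 0.244, 0.179], [0.536, 0.258, 0.18], [0.54, 0.255, 0.182], [0.521, 0.245, 0.182], [0.535, 0.256, 0.182]]
[[0.534, 0.254, 0.174], [0.522, 0.253, 0.192], [0.539, 0.26, 0.22], [0.532, 0.267, 0.244], [0.532, 0.269, 0.26], [0.535, 0.272, 0.275], [0.513, 0.246, 0.283], [0.503, 0.254, 0.347], [0.534, 0.276, 0.349], [0.506, 0.263, 0.352], [0.509, 0.268, 0.357]]
scene3 928
[[0.536, 0.245, 0.177], [0.533, 0.239, 0.178], [0.531, 0.257, 0.181], [0.542, 0.247, 0.181], [0.538, 0.244, 0.182], [0.539, 0.25, 0.183], [0.534, 0.235, 0.183], [0.536, 0.25, 0.184], [0.542, 0.24, 0.185], [0.539, 0.243, 0.186], [0.54, 0.252, 0.187], [0.546, 0.245, 0.188]]
[[0.536, 0.245, 0.177], [0.535, 0.261, 0.224], [0.54, 0.234, 0.246], [0.553, 0.241, 0.273], [0.551, 0.239, 0.295], [0.561, 0.257, 0.322], [0.567, 0.237, 0.342], [0.553, 0.224, 0.353], [0.564, 0.229, 0.369], [0.563, 0.252, 0.384], [0.557, 0.221, 0.399]]
wrist2 22280
[[0.551, 0.173, 0.265], [0.55, 0.179, 0.265], [0.551, 0.174, 0.266], [0.551, 0.175, 0.266], [0.551, 0.176, 0.266], [0.551, 0.174, 0.266], [0.552, 0.172, 0.266], [0.552, 0.172, 0.266], [0.552, 0.17, 0.266], [0.552, 0.171, 0.266], [0.55, 0.183, 0.266], [0.551, 0.178, 0.266]]
[[0.551, 0.173, 0.265], [0.552, 0.179, 0.306], [0.554, 0.166, 0.316], [0.538, 0.2, 0.32], [0.548, 0.205, 0.328], [0.544, 0.207, 0.335], [0.559, 0.159, 0.34], [0.551, 0.177, 0.344], [0.556, 0.181, 0.349], [0.548, 0.199, 0.352]]
```

All three depth views put the fingertips about 40 mm above the reported TCP: 0.175 against 0.136. The key height matches in the same views, so I trust the cameras. I'll go down in stages and watch the force and depth.

Call:
drive_tool(deltas=[[[255, 0, 0, 0.01, 0, 0, 0], [255, 0, 0, 0.02, 0, 0, 0], [255, 0, 0, 0.02, 0, 0, 0], [255, 0, 0, 0.02, 0, 0, 0]]])

```text
clock: 5.03
tcp_pos: [0.5322, 0.2445, 0.1147]
orientation: [0.0, 0.938, 0.346, -0.0]
wrist_force: [-0.7, -0.6, -0.4]
finger_gap: 0.0002
grip_force: 0.0
```

```bash
cat > tip.py <<'E'
from workcell import *
from h import *
s=get_state();t=np.array(s['tcp_pos']);print(s['clock'],t,s['wrist_force'])
for n in('side','scene'):
    c=calibration(n);m,T=np.array(c['mtx']),np.array(c['world_from_camera']);p,d=read_camera(n);P=cloud(d,m,T)
    k=(d>0)&(np.hypot(P[...,0]-t[0],P[...,1]-t[1])<.03)&(P[...,2]>.119)&(P[...,2]<.3)
    q=P[k];q=q[np.argsort(q[:,2])];print(n,q[:12].mean(0).round(4),q[:6,2].round(4))
    np.savez(n+'4.npz',p=p,d=d,m=m,T=T)
E
python3 tip.py
```

```text
5.025 [0.5322148  0.24453077 0.11469995] [-0.71877779 -0.57152709 -0.38342109]
side [0.5296 0.2505 0.1557] [0.1521 0.153  0.1535 0.1536 0.1539 0.1559]
scene [0.5365 0.2438 0.15  ] [0.119  0.1191 0.1197 0.155  0.1568 0.1584]
```

Call:
drive_tool(deltas=[[[255, 0, 0, 0.01, 0, 0, 0], [255, 0, 0, 0.02, 0, 0, 0], [255, 0, 0, 0.028, 0, 0, 0], [255, 0, 0, 0.028, 0, 0, 0], [255, 0, 0, 0.028, 0, 0, 0]]])

```text
clock: 5.75
tcp_pos: [0.5324, 0.2446, 0.087]
orientation: [0.0, 0.938, 0.346, 0.0]
wrist_force: [-0.3, 0.3, -0.5]
finger_gap: 0.0001
grip_force: 0.0
```

```bash
python3 tip.py
python3 - <<'E'
from h import *
o=[]
for n,x0,y0 in(('side4',190,200),('scene4',285,130)):
    p=load(n)[0];o.append(cv2.resize(p[y0:y0+80,x0:x0+80,::-1],None,fx=5,fy=5,interpolation=2))
cv2.imwrite('pics/c5.png',np.hstack(o))
E
```

```text
5.75 [0.53244082 0.24461056 0.08699355] [-0.32375479  0.3178866  -0.51960159]
side [0.5301 0.2528 0.1293] [0.1239 0.1245 0.1256 0.1272 0.1282 0.1291]
scene [0.5352 0.2452 0.1336] [0.1268 0.1292 0.1307 0.131  0.1316 0.1336]
```

View pics/c5.png

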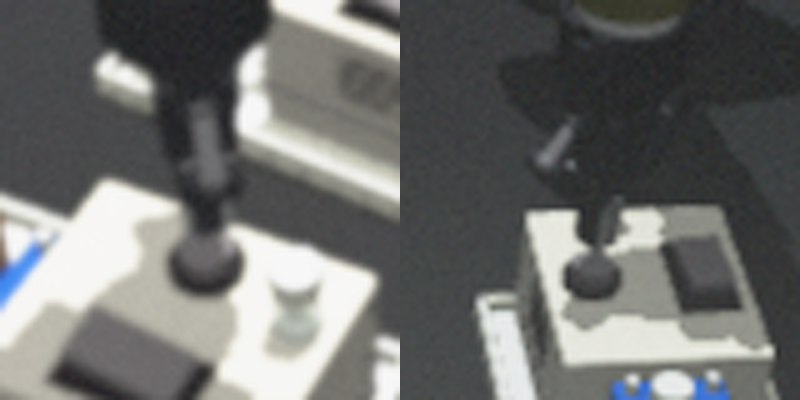

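The tips are now right over the key: side crop tip (205,225) above key (205,255), scene crop tip (600,245) above key (592,268). I'll feel for contact.

Call:
drive_tool(deltas=[[[255, 0, 0.002, 0.003, 0, 0, 0], [255, 0, 0.002, 0.006, 0, 0, 0], [255, 0, 0.002, 0.009, 0, 0, 0], [255, 0, 0.002, 0.012, 0, 0, 0], [255, 0, 0.002, 0.012, 0, 0, 0]]])

```text
clock: 6.48
tcp_pos: [0.5334, 0.243, 0.0745]
orientation: [-0.0, 0.938, 0.346, -0.0]
wrist_force: [0.3, -0.4, 0.0]
finger_gap: -0.0003
grip_force: 0.0
```

Call:
drive_tool(deltas=[[[255, 0, 0, 0.001, 0, 0, 0], [255, 0, 0, 0.002, 0, 0, 0], [255, 0, 0, 0.002, 0, 0, 0], [255, 0, 0, 0.002, 0, 0, 0]]])

```text
clock: 6.98
tcp_pos: [0.5338, 0.2431, 0.0731]
orientation: [0.0, 0.938, 0.346, 0.0]
wrist_force: [0.2, 0.7, -0.9]
finger_gap: -0.0001
grip_force: 0.5
```

Call:
drive_tool(deltas=[[[255, 0, 0, 0.001, 0, 0, 0], [255, 0, 0, 0.002, 0, 0, 0], [255, 0, 0, 0.002, 0, 0, 0]]])

```text
clock: 7.35
tcp_pos: [0.5338, 0.2431, 0.071]
orientation: [0.0, 0.938, 0.346, 0.0]
wrist_force: [0.2, 1.1, 2.4]
finger_gap: -0.0
grip_force: 0.9
```

Call:
drive_tool(deltas=[[[255, 0, 0, 0.001, 0, 0, 0], [255, 0, 0, 0.002, 0, 0, 0], [255, 0, 0, 0.002, 0, 0, 0]]])

```text
clock: 7.72
tcp_pos: [0.5337, 0.2431, 0.069]
orientation: [0.0, 0.938, 0.346, 0.0]
wrist_force: [-0.1, 0.4, 2.8]
finger_gap: -0.0003
grip_force: 1.3
```

Call:
drive_tool(deltas=[[[255, 0, 0, 0.001, 0, 0, 0], [255, 0, 0, 0.0015, 0, 0, 0], [255, 0, 0, 0.0015, 0, 0, 0]]])

```text
clock: 8.1
tcp_pos: [0.5338, 0.2431, 0.0675]
orientation: [0.0, 0.938, 0.346, 0.0]
wrist_force: [0.1, 1.5, 3.8]
finger_gap: -0.0001
grip_force: 1.6
```

Call:
drive_tool(deltas=[[[255, 0, 0, 0.001, 0, 0, 0], [255, 0, 0, 0.0015, 0, 0, 0], [255, 0, 0, 0.0015, 0, 0, 0]]])

```text
clock: 8.48
tcp_pos: [0.5338, 0.2431, 0.0661]
orientation: [0.0, 0.938, 0.346, 0.0]
wrist_force: [-0.6, 0.3, 4.2]
finger_gap: -0.0001
grip_force: 2.2
```

Call:
drive_tool(deltas=[[[255, 0, 0, 0, 0, 0, 0], [255, 0, 0, 0, 0, 0, 0], [255, 0, 0, 0, 0, 0, 0], [255, 0, 0, 0, 0, 0, 0], [255, 0, 0, 0, 0, 0, 0], [255, 0, 0, 0, 0, 0, 0], [255, 0, 0, 0, 0, 0, 0], [255, 0, 0, 0, 0, 0, 0], [255, 0, 0, 0, 0, 0, 0], [255, 0, 0, 0, 0, 0, 0], [255, 0, 0, 0, 0, 0, 0], [255, 0, 0, 0, 0, 0, 0]]])

```text
clock: 9.98
tcp_pos: [0.5338, 0.2431, 0.0661]
orientation: [0.0, 0.938, 0.346, 0.0]
wrist_force: [-0.3, 0.4, 5.0]
finger_gap: 0.0002
grip_force: 2.5
```

Call:
drive_tool(deltas=[[[255, 0, 0, 0, 0, 0, 0], [255, 0, 0, 0, 0, 0, 0], [255, 0, 0, 0, 0, 0, 0], [255, 0, 0, 0, 0, 0, 0], [255, 0, 0, 0, 0, 0, 0], [255, 0, 0, 0, 0, 0, 0], [255, 0, 0, 0, 0, 0, 0], [255, 0, 0, 0, 0, 0, 0], [255, 0, 0, 0, 0, 0, 0], [255, 0, 0, 0, 0, 0, 0]]])

```text
clock: 11.22
tcp_pos: [0.5338, 0.2431, 0.0661]
orientation: [0.0, 0.938, 0.346, 0.0]
wrist_force: [-0.2, -0.3, 4.5]
finger_gap: -0.0002
grip_force: 2.5
```

Call:
drive_tool(deltas=[[[255, 0, 0, -0.01, 0, 0, 0], [255, 0, 0, -0.025, 0, 0, 0], [255, 0, 0, -0.04, 0, 0, 0], [255, 0, 0, -0.04, 0, 0, 0], [255, 0, 0, -0.04, 0, 0, 0], [255, 0.022, -0.013, -0.04, 0, 0, 0], [255, 0.044, -0.026, -0.04, 0, 0, 0], [255, 0.066, -0.039, -0.04, 0, 0, 0], [255, 0.066, -0.039, -0.04, 0, 0, 0], [255, 0.066, -0.039, -0.03, 0, 0, 0], [255, 0.066, -0.039, -0.022, 0, 0, 0], [255, 0.066, -0.039, -0.022, 0, 0, 0]]])

```text
clock: 12.72
tcp_pos: [0.5574, 0.3145, 0.0866]
orientation: [0.0, 0.938, 0.346, -0.001]
wrist_force: [0.5, 0.4, 0.9]
finger_gap: 0.0001
grip_force: 0.0
```

```bash
python3 tip.py
python3 - <<'E'
from h import *
o=[]
for n,x0,y0 in(('side4',175,200),('scene4',295,130)):
    p=load(n)[0];o.append(cv2.resize(p[y0:y0+80,x0:x0+80,::-1],None,fx=5,fy=5,interpolation=2))
cv2.imwrite('pics/c6.png',np.hstack(o))
E
```

```text
12.725 [0.55742616 0.31446036 0.08661322] [0.47854192 0.436754   0.89340624]
side [0.5527 0.322  0.128 ] [0.1196 0.1228 0.1242 0.1267 0.127  0.127 ]
scene [0.5516 0.3117 0.1226] [0.1192 0.1195 0.1195 0.1195 0.1197 0.1199]
```

View pics/c6.png

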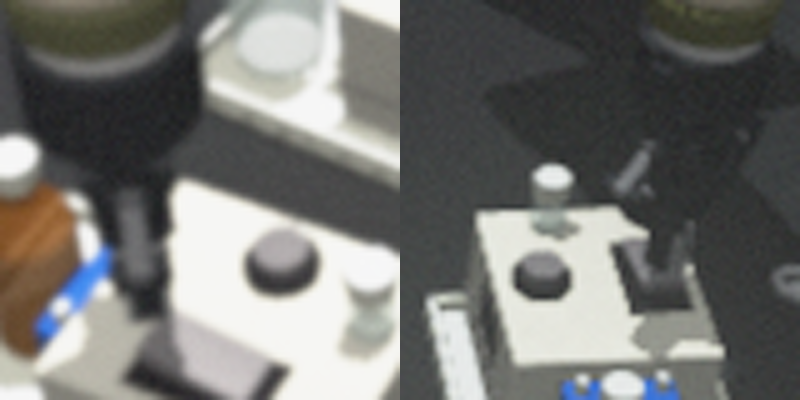

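The key is up and the rocker still off, with the tips above its raised far end: side crop (150,310), scene crop (668,275). Pressing now.

Call:
drive_tool(deltas=[[[255, 0, 0, 0.003, 0, 0, 0], [255, 0, 0, 0.006, 0, 0, 0], [255, 0, 0, 0.009, 0, 0, 0], [255, 0, 0, 0.009, 0, 0, 0]]])

```text
clock: 13.32
tcp_pos: [0.5585, 0.3156, 0.0787]
orientation: [0.0, 0.938, 0.346, -0.0]
wrist_force: [0.3, -0.2, 0.2]
finger_gap: 0.0002
grip_force: 0.0
```

Call:
drive_tool(deltas=[[[255, 0, 0, 0.001, 0, 0, 0], [255, 0, 0, 0.002, 0, 0, 0], [255, 0, 0, 0.003, 0, 0, 0], [255, 0, 0, 0.003, 0, 0, 0]]])

```text
clock: 13.82
tcp_pos: [0.5588, 0.3156, 0.0761]
orientation: [0.0, 0.938, 0.346, 0.0]
wrist_force: [0.9, 0.3, 1.5]
finger_gap: -0.0001
grip_force: 0.6
```

Call:
drive_tool(deltas=[[[255, 0, 0, 0.001, 0, 0, 0], [255, 0, 0, 0.002, 0, 0, 0], [255, 0, 0, 0.003, 0, 0, 0], [255, 0, 0, 0.003, 0, 0, 0]]])

```text
clock: 14.32
tcp_pos: [0.5585, 0.3156, 0.0729]
orientation: [0.0, 0.938, 0.346, 0.0]
wrist_force: [1.6, -0.5, 1.2]
finger_gap: -0.0002
grip_force: 0.7
```

Call:
drive_tool(deltas=[[[255, 0, 0, 0.001, 0, 0, 0], [255, 0, 0, 0.002, 0, 0, 0], [255, 0, 0, 0.002, 0, 0, 0]]])

```text
clock: 14.7
tcp_pos: [0.5586, 0.3156, 0.0709]
orientation: [0.0, 0.938, 0.346, 0.0]
wrist_force: [1.8, 0.3, 2.1]
finger_gap: -0.0001
grip_force: 0.9
```

Force is still low, so the rocker is moving. I'll continue until it stops.

Call:
drive_tool(deltas=[[[255, 0, 0, 0.001, 0, 0, 0], [255, 0, 0, 0.0015, 0, 0, 0], [255, 0, 0, 0.0015, 0, 0, 0]]])

```text
clock: 15.08
tcp_pos: [0.5587, 0.3157, 0.0702]
orientation: [0.0, 0.938, 0.346, 0.0]
wrist_force: [1.8, 0.7, 4.9]
finger_gap: -0.0004
grip_force: 2.7
```

Call:
drive_tool(deltas=[[[255, 0, 0, 0.001, 0, 0, 0], [255, 0, 0, 0.001, 0, 0, 0], [255, 0, 0, 0.001, 0, 0, 0]]])

```text
clock: 15.45
tcp_pos: [0.5588, 0.3157, 0.07]
orientation: [0.0, 0.938, 0.346, 0.001]
wrist_force: [-1.0, -0.6, 10.4]
finger_gap: 0.0001
grip_force: 4.5
```

The force rose to 10 N with no further travel, so the rocker is at its stop. Withdrawing.

Call:
drive_tool(deltas=[[[255, 0, 0, -0.01, 0, 0, 0], [255, 0, 0, -0.03, 0, 0, 0], [255, 0, 0, -0.06, 0, 0, 0], [255, 0, 0, -0.1, 0, 0, 0], [255, 0, 0, -0.14, 0, 0, 0], [255, 0, 0, -0.18, 0, 0, 0], [255, 0, 0, -0.18, 0, 0, 0], [255, 0, 0, -0.18, 0, 0, 0]]])

```text
clock: 16.45
tcp_pos: [0.5579, 0.3155, 0.2476]
orientation: [0.0, 0.938, 0.346, -0.001]
wrist_force: [-0.2, -0.5, 0.2]
finger_gap: -0.0001
grip_force: 0.0
```

```bash
python3 tip.py
python3 - <<'E'
from h import *
o=[]
for n,x0,y0 in(('side4',140,200),('scene4',270,130)):
    p=load(n)[0];o.append(cv2.resize(p[y0:y0+110,x0:x0+110,::-1],None,fx=3.6,fy=3.6,interpolation=2))
cv2.imwrite('pics/c7.png',np.hstack(o))
E
```

```text
16.45 [0.55791926 0.31548718 0.24760716] [-0.20073138 -0.499332    0.23335393]
side [0.5551 0.3218 0.287 ] [0.2838 0.2847 0.285  0.2852 0.2865 0.2869]
scene [0.5603 0.3146 0.2921] [0.2891 0.2896 0.2897 0.2898 0.2901 0.2911]
```

View pics/c7.png

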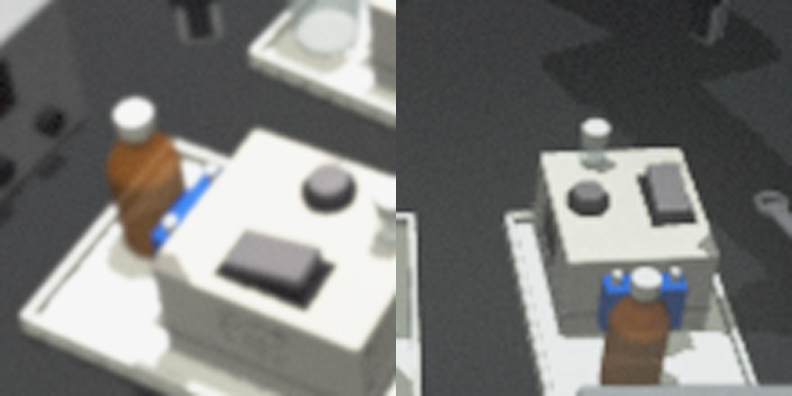

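The rocker is tipped over with its near end raised (side crop (275,258)), the key is up (328,185), and the bottle and vial are undisturbed. The arm is clear.

```bash
python3 -c "
from workcell import *
print(hand_in())"
```

```text
the job is handed in; nothing more can be done
None
```

I held pump_a's priming key down for over 2 s and let it come up, then tipped the rocker to its stop and withdrew; the job is handed in at about 16.5 s, and the hand-in gave no verdict.

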